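Coating-thickness reading on an indexed coupon

TASK

Take a coating-thickness reading on the square coupon: turn the carousel by its knob until the square coupon clicks into place in the open window of the dust cover, then draw the pen probe from its leaning holder and set its sprung nose inside the ring scribed on that coupon, with the probe upright, square to the coupon. Press gently, so that the nose is about half-way in and never driven hard against its stop, and finish while still holding the probe there like that; leave everything else on the bench where it is.

Things in the scene. Friction and masses are not known exactly. Their poses are not given: they have to be found in the camera images.
- turntable (a joint): disc angle, rad, counterclockwise from above; 0 with the square coupon in the middle of the window. Free to turn; every 1.047 rad (60 deg) a sprung roller drops into an index wheel: let go within about 15 deg of a station, it pulls itself there (up to 0.25 N m to turn on). Starts one or two stations counterclockwise of 0 (at 1.05 or 2.09).
- knob_grip (a point): grip point of the carousel's knob, on the disc's upright axis, 98 mm above the worktop. The knob is a black bar, 50 mm long, 14 mm thick, from 72 to 108 mm above the worktop, on a hub of 21 mm radius (top at 72 mm); it turns with the disc. x lies along the bar; its -x end (white line, pointer) points to the square coupon. Take it from above across the 14 mm.
- test_spot (a point): the marked spot: middle of the upper face of the square coupon (steel, 40 x 40 x 4.5 mm, fixed on the disc; the other five are round, 42 mm), inside a scribed ring of 16 mm inner diameter. 78 mm from the disc's axis; the face is level, 52.5 mm above the worktop.
- window_centre (a point): where the marked spot belongs: middle of the window at the height of the coupon's face, 78 mm from the disc's axis on the robot's side, above a black index mark on the housing. The window is the open 66 degree sector of the clear dust cover (sheet 62 to 65 mm above the worktop, radius 30 to 119 mm); elsewhere the cover keeps the probe off the coupons.
- carousel: the fixed white round housing of the carousel, 244 mm across, about 47 mm high; origin on the disc's axis on the worktop; the window lies on its -x side, an index plunger sticks out of its far (+x) side.
- dust_cover: the clear dust cover, fixed on the carousel; same origin and axes as the carousel.
- probe: pen probe: grey round body 118 mm long, 18 mm in diameter, with a collar (29 mm across) from 50 to 55 mm above its lower end, which tapers to 9 mm; 0.09 kg. Origin at the middle of the body's lower end, z along its axis to the blunt upper end. Starts hanging in the holder by its collar, leaning with the tube.
- probe_grip (a point): grip point on the probe's axis, 88 mm above the origin, midway along the plain upper part (55 to 118 mm).
- probe_tip (a point): round end of the probe's sprung measuring nose (5 mm thick pin), on the probe's axis; 12 mm below the probe's origin when the nose is out.
- probe_nose (a joint): how far the nose is pushed into the probe's body, m: 0 fully out, 0.010 fully in, where it stops hard. The spring gives about 0.75 N at 0 and 3.25 N at 0.010.
- probe_holder: fixed desk holder: dark round foot, 86 mm across, 15 mm high, with an aluminium tube (21 mm bore, 29 mm outside, 70 mm long) leaning 20 degrees from upright towards the holder's -x. Origin under the middle of the foot. The probe is drawn out along the tube; about 65 mm of probe is inside it.
- holder_mouth (a point): middle of the mouth of the holder's tube, 78 mm above the worktop.
- beaker_250: glass beaker with spout, 72 mm across, 94 mm high, just left of the hob; bystander, leave alone. Origin under its middle.
- beaker_100: glass beaker with spout, 52 mm across, 70 mm high, near the front edge; bystander, leave alone. Origin under its middle.
- petri_dish: small glass petri dish, 50 mm across, 14 mm high, near the front edge; bystander, leave alone. Origin under its middle.
- crucible: porcelain crucible, 40 mm across, 36 mm high; bystander, leave alone. Origin under its middle.
- crucible_lid: porcelain crucible lid, 43 mm across, 12 mm high; bystander, leave alone. Origin under its middle.
- stopper_1: rubber stopper, 30 mm across, 26 mm high; bystander, leave alone. Origin under its middle.
- phone: mobile phone lying flat, 158 x 76 x 8 mm, between carousel and hob; bystander, leave alone. Origin under its middle.
- tweezers: steel tweezers lying flat, 126 x 14 x 10 mm, near the front edge; bystander, leave alone. Origin under its middle.
Mind the look-alikes: they are no part of the job. What is shaped like the probe but purple is not meant.

How it is judged:
By the outcome, as a careful person would: the job done as asked, in the order asked, and still so for the second after the job is handed in, while the arm keeps its last pose, push and grip.
It also fails if it takes over 59 s, if anything falls off the work surface, if the arm or the gripper's body presses on something with over 40 N, if the wrist force passes 120 N, or if a joint passes its speed limit or range.

ROBOT

A 7-joint arm with a two-finger parallel gripper is mounted at the origin on a cart in front of the work surface, level with it; the furniture and walls round the work are solid. World frame = base frame: x ahead of the robot, y to its left, z up, the work surface at z = 0. Lengths are in m, angles in degrees, forces in N, time in s.
With the tool pointing down it reaches from about 0.425 to 0.95 m from the base axis. Payload 16.7 kg.
Tool frame: the origin (TCP) lies between the finger pads; the fingertips stand 8 mm ahead of it and the grasp point (between the pads) lies 11 mm behind it; z points along the fingers, y is the line along which they close (so a half turn about z gives the same grasp; the last joint's range is limited). The gripper opens to 94 mm and grips with 3 to 60 N. Pads are 16 mm wide; open, the fingers measure 119 mm over their backs; the gripper's body (75 mm by 177 mm) begins 78 mm behind the grasp point.
Start: joints at [59.387, 24.414, 4.234, 92.017, -1.954, 63.644, -3.845], TCP at [0.253, -0.626, 0.177] pointing down, gripper open.
Joint ranges: [-163.25, 163.25], [-28.42, 122.38], [-70.27, 78.77], [12.13, 141.07], [-58.53, 238.53], [9.26, 117.41], [-156.51, 156.51]. Speed limits (degrees/s): [108.29, 108.29, 136.94, 136.94, 172.46, 172.46, 172.46].

INTERFACE

Orientations are given as [roll, pitch, yaw] about the fixed x, y, z axes, in that order (R = Rz(yaw) Ry(pitch) Rx(roll)).
In Python, from plant import ctrl gives the robot as it stands. The module is installed in compiled form; this text tells all that it offers.
- The arm moves only by the tool send_rows, never from a script. Its argument "targets" is a list of rows, each an object of numbers: "dx", "dy", "dz": the shift along the world's x, y, z in mm; "rx", "ry", "rz": the turn, a rotation vector about the world's x, y, z in rad; "claw": the opening, from 0 (shut) to 1 (fully open). A call has 1 to 10 rows; each row shifts and turns the commanded pose from where the row before left it; what a row does not reach is not made up. A row lasts 1/8 s, in which the tool goes at most 62.5 mm and 10.7 degrees, less where a joint would pass 70% of its speed; a pose out of reach is approached as far as the arm can. A call with a gripper value outside its range is refused whole. The fingers move at their own pace and stop on an object; "newtons" is the grip in N (left out, the last holds). Time passes only in rows, so rows that do not move let the fingers close. It gives the time, the measured TCP pose, the force, the opening and the grip force at its end, in the units of the state.
- ctrl.observe(): the state, without advancing time (a new reading comes with each control period).
- ctrl.grab_frame(name): name is "scene" or "top"; returns a dict with "pixels" (480x640x3 uint8, red, green, blue), "z_map" (480x640 float32, m along the optical axis (not along the pixel's ray), 0 where there is no reading), "K" (3x3 intrinsics, pixels), "k1" (the pictures are not rectified: a ray, as slopes to the right and down, at radius r is drawn at 1 + k1 r^2 times it, then the intrinsics apply), "extrinsics" (4x4, takes a point from camera to world coordinates). Camera axes: x right, y up, looking along -z (the intrinsics and any distortion apply to the point x, -y, -z); pixel columns grow to the right and rows downward; lengths in m; the calibration is good to about 2 mm. A picture is of the moment at which its call begins.
- ctrl.job_done(): hands the job in; it is judged then, once.
The state is a dict: "clock": time; "q": joint angles; "joint_velocities": joint speeds; "effort": joint torques, N m; "tool_pos": TCP position; "eef_rot": TCP orientation; "ft_force": force on the tool from outside, world axes, zero at the start; "ft_torque": the same for the moment, N m; "grip_width": finger opening in m; "finger_force": force on a finger pad.
Only numpy, scipy, OpenCV 4.12 (cv2) and the standard library are available. Lean on these libraries where they do the work, as an engineer would, in place of code of your own. Each camera call takes 0.05 s, during which the arm holds its last target. There are 200 camera calls.

## Working session

There is one attempt and no reset: what is moved stays moved. The work goes in short steps, Python scripts to look and compute and a tool call to move; the robot and the scene stay as the last step left them, time stands still between calls to the robot, and variables do not carry over. Pictures are saved under pics/ and viewed, at most 13 in all, crops included, and the job is handed in when it is done.

Besides the shell and the picture viewer there is one more tool, called as a command line: name --argument value ..., lists and objects as JSON in quotes. send_rows: Moves the arm, as the interface text tells. Its arguments: {"type":"object","properties":{"targets":{"type":"array"},"newtons":{"type":"number"}},"required":["targets"]}

```bash
mkdir -p pics; cat > h.py <<'E'
import numpy as np,cv2
from plant import ctrl
def grab(n):
    f=ctrl.grab_frame(n); return f
def ray(f,u,v):
    K=f["K"];k=f["k1"]
    xd=np.array([(u-K[0,2])/K[0,0],(v-K[1,2])/K[1,1]]);x=xd.copy()
    for _ in range(30): x=xd/(1+k*(x@x))
    E=f["extrinsics"]; d=E[:3,:3]@np.array([x[0],-x[1],-1]); return E[:3,3],d
def onz(f,u,v,z):
    o,d=ray(f,u,v); return o+d*(z-o[2])/d[2]
def pt(f,u,v):
    o,d=ray(f,u,v); return o+d*f["z_map"][int(v),int(u)]
def proj(f,p):
    E=f["extrinsics"];c=E[:3,:3].T@(np.array(p)-E[:3,3]);x=np.array([c[0],-c[1]])/-c[2]
    x=x*(1+f["k1"]*(x@x));K=f["K"];return np.array([K[0,0]*x[0]+K[0,2],K[1,1]*x[1]+K[1,2]])
def save(n,im): cv2.imwrite("pics/"+n,im[:,:,::-1])
E
python3 - <<'E'
from h import *
for n in("scene","top"):
    f=grab(n);save(n+"0.png",f["pixels"]);print(n,f["K"].round(1).tolist(),f["k1"],f["extrinsics"].round(3).tolist())
s=ctrl.observe();print(s)
E
```

```text
scene [[623.8, 0.0, 313.3], [0.0, 623.8, 231.2], [0.0, 0.0, 1.0]] -0.22098571890549348 [[-0.469, 0.619, -0.63, -0.265], [-0.883, -0.319, 0.344, 0.506], [0.012, 0.718, 0.696, 0.968], [0.0, 0.0, 0.0, 1.0]]
top [[437.2, 0.0, 320.8], [0.0, 437.2, 234.5], [0.0, 0.0, 1.0]] -0.08656905832773419 [[-0.022, 0.997, -0.068, 0.496], [-1.0, -0.021, 0.007, 0.052], [0.005, 0.069, 0.998, 1.129], [0.0, 0.0, 0.0, 1.0]]
{'clock': 0.1, 'q': array([59.38866641, 24.44644798,  4.23144929, 92.04485639, -1.95544178,
       63.64426589, -3.84387172]), 'joint_velocities': array([ 0.0485739 , -0.06926411,  0.06858287,  0.02363711,  0.01164145,
       -0.07952153, -0.03123945]), 'effort': array([ 1.09246321e-02, -9.37447572e+01,  3.67825806e+00, -4.55034614e+01,
       -4.84498555e-02,  1.68009556e-02,  1.11869949e-04]), 'tool_pos': array([ 0.2531925 , -0.62528416,  0.17616985]), 'eef_rot': array([-1.79936632e+02,  2.93477259e-03,  2.20438579e+01]), 'ft_force': array([0.77834014, 0.41076304, 0.95335797]), 'ft_torque': array([ 0.01415129,  0.01051045, -0.02797656]), 'finger_force': 0.0, 'grip_width': 0.09366899116704269}
```

View pics/scene0.png

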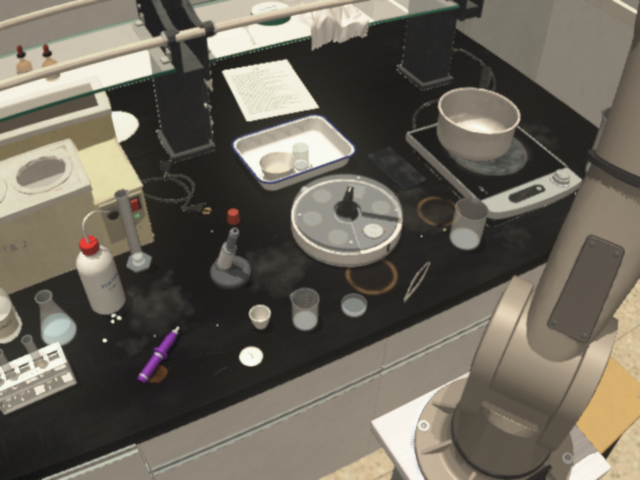

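View pics/top0.png

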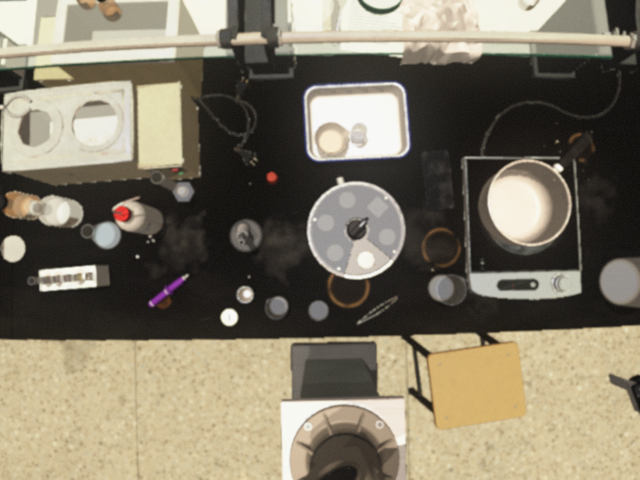

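The scene view shows the carousel at (347,220), the grey probe in its holder at (230,250), and a purple look-alike pen lying at (158,355). In the top view they are at (356,229), (245,235) and (168,291).

Candidates for the probe:
- The grey pen in the leaning tube: scene (233,238), top (245,235). I choose this one.
- The purple pen: scene (158,355). This is the look-alike.
- The metal tube stand: scene (130,225).

I'll check the choice in a close crop.

```bash
python3 - <<'E'
from h import *
s=cv2.imread("pics/scene0.png");t=cv2.imread("pics/top0.png")
c=lambda im,x,y,w,h:cv2.resize(im[y:y+h,x:x+w],(400,300),interpolation=cv2.INTER_CUBIC)
o=np.vstack([np.hstack([c(s,270,165,152,114),c(t,292,172,128,114)]),np.hstack([c(s,190,210,100,75),c(t,205,205,80,60)])])
cv2.imwrite("pics/crop0.png",o)
E
```

```text
(no output)
```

View pics/crop0.png

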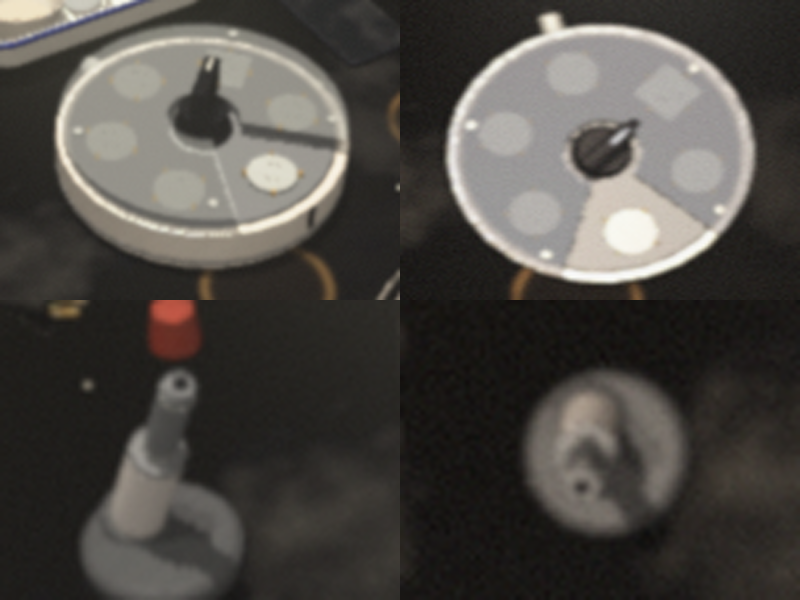

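The crop confirms the grey probe in the leaning tube and shows its blunt end, with no purple. The square coupon is under the cover at top ≈(377,206). The window, at ≈(366,260), holds a round coupon, so the square is two stations counterclockwise of it.

```bash
cat > meas.py <<'E'
from h import *
def blob(f,g,u,v,r=11,q=None):
    u0,v0=int(round(u)),int(round(v));w=g[v0-r:v0+r+1,u0-r:u0+r+1]
    t,m=cv2.threshold(w,0,255,cv2.THRESH_OTSU)
    n,l,s,c=cv2.connectedComponentsWithStats(m)
    k=l[r,r]
    return c[k]+[u0-r,v0-r],s[k,4]
E
python3 - <<'E'
from meas import *
px=lambda a,x,y,w,h,ox,oy:(x+(a[0]-ox)*w/400,y+(a[1]-oy)*h/300)
top=[px(a,292,172,128,114,400,0) for a in[(665,90),(573,73),(505,133),(535,213),(630,232),(697,170)]]
sc=[px(a,270,165,152,114,0,0) for a in[(232,70),(136,81),(111,140),(179,189),(271,173),(291,109)]]
for n,L in(("top",top),("scene",sc)):
    f=grab(n);g=cv2.cvtColor(f["pixels"],cv2.COLOR_RGB2GRAY)
    P=np.array([onz(f,*a,.0525)[:2] for a in L]);
    B=[blob(f,g,*a,r=8) for a in L]
    Q=np.array([onz(f,*b[0],.0525)[:2] for b in B])
    print(n,"hand\n",P.round(4).tolist(),P.mean(0),"\nblob",[(b[0].round(1).tolist(),int(b[1])) for b in B],Q.round(4).tolist())
    for i in range(6): d=P[i]-P.mean(0);print(np.linalg.norm(d).round(4),np.degrees(np.arctan2(d[1],d[0])).round(1),end=' | ')
    print()
    # white rim
    m=((f["pixels"].min(2)>150)).astype(np.uint8)
    for z,nm in((.047,'rim'),):
        u,v=proj(f,[P[:,0].mean(),P[:,1].mean(),z]);print("axis px",u,v)
    # depth points
    h=[pt(f,*a) for a in L];print(np.array(h).round(3).tolist())
# holder
f=grab("top");g=grab("scene")
pt_=px((583,487),205,205,80,60,400,300);ps=px((180,383),190,210,100,75,0,300)
print(pt_,ps,"end top onz",onz(f,*pt_,.142),"scene",onz(g,*ps,.142),pt(f,*pt_),pt(g,*ps))
for im,n in((f,"top"),(g,"scene")):
    hs=im["pixels"].astype(int);
    print(n)
ft=px((607,452),205,205,80,60,400,300);fs=px((162,560),190,210,100,75,0,300)
print("foot",onz(f,*ft,.015),onz(g,*fs,.015))
E
```

```text
top hand
 [[0.6375, -0.0958], [0.6551, -0.0229], [0.5994, 0.0324], [0.5237, 0.0105], [0.5043, -0.064], [0.5613, -0.1188]] [ 0.58021204 -0.04310771] 
blob [([377.0, 206.3], 218), ([346.8, 199.4], 201), ([325.4, 222.4], 209), ([334.6, 252.4], 210), ([365.4, 259.5], 219), ([386.6, 236.5], 213)] [[0.6371, -0.0963], [0.6559, -0.0217], [0.5997, 0.0329], [0.525, 0.0119], [0.506, -0.0635], [0.5616, -0.1177]]
0.0778 -42.6 | 0.0776 15.1 | 0.0779 75.8 | 0.0779 136.5 | 0.0788 -164.6 | 0.0781 -104.0 | 
axis px 356.1131424610793 229.78970168637142
[[0.636, -0.094, 0.065], [0.654, -0.022, 0.061], [0.598, 0.033, 0.064], [0.524, 0.011, 0.06], [0.504, -0.064, 0.053], [0.561, -0.117, 0.062]]
scene hand
 [[0.6307, -0.0971], [0.6557, -0.0167], [0.6002, 0.0368], [0.525, 0.0155], [0.5069, -0.0595], [0.5649, -0.1155]] [ 0.58058961 -0.03942508] 
blob [([359.1, 191.7], 248), ([321.7, 195.4], 180), ([311.9, 218.1], 200), ([337.7, 236.7], 218), ([372.9, 230.0], 191), ([380.8, 207.0], 197)] [[0.6294, -0.0989], [0.6568, -0.0174], [0.6009, 0.0371], [0.5256, 0.0158], [0.509, -0.0606], [0.5631, -0.115]]
0.0764 -49.0 | 0.0785 16.9 | 0.0787 75.5 | 0.0781 135.4 | 0.0763 -164.8 | 0.0776 -101.6 | 
axis px 347.19255194746637 214.6189005551483
[[0.622, -0.091, 0.062], [0.648, -0.012, 0.06], [0.594, 0.04, 0.059], [0.52, 0.018, 0.058], [0.507, -0.06, 0.052], [0.555, -0.108, 0.064]]
(241.6, 242.4) (235.0, 230.75) end top onz [0.54973328 0.22529492 0.142     ] scene [0.55214131 0.22972819 0.142     ] [0.54979374 0.22548964 0.14088843] [0.55361202 0.22923155 0.14051258]
top
scene
foot [0.57431243 0.23503565 0.015     ] [0.56146136 0.24645198 0.015     ]
```

send_rows --targets '[{"dz":50,"claw":1},{"dz":50},{"dx":22,"dy":42,"rz":0.14},{"dx":24,"dy":42,"rz":0.14},{"dx":24,"dy":42,"rz":0.14},{"dx":24,"dy":42,"rz":0.14},{"dx":24,"dy":42,"rz":0.14},{"dx":24,"dy":42,"rz":0.14},{"dx":24,"dy":42,"rz":0.14},{"dx":24,"dy":42,"rz":0.14}]'

```text
$.targets[0]: bad value
```

send_rows --targets '[{"dx":24,"dy":42,"rz":0.14},{"dx":24,"dy":42,"rz":0.14},{"dx":24,"dy":42,"rz":0.14},{"dx":24,"dy":42,"rz":0.14},{"dx":22,"dy":42,"rz":0.14},{"dx":20,"dy":40,"rz":0.14},{}]'

```text
$.targets[0]: bad value
```

send_rows --targets '[{"dx":0,"dy":0,"dz":50,"rx":0,"ry":0,"rz":0,"claw":1},{"dx":0,"dy":0,"dz":50,"rx":0,"ry":0,"rz":0,"claw":1},{"dx":22,"dy":42,"dz":0,"rx":0,"ry":0,"rz":0.14,"claw":1},{"dx":24,"dy":42,"dz":0,"rx":0,"ry":0,"rz":0.14,"claw":1},{"dx":24,"dy":42,"dz":0,"rx":0,"ry":0,"rz":0.14,"claw":1},{"dx":24,"dy":42,"dz":0,"rx":0,"ry":0,"rz":0.14,"claw":1},{"dx":24,"dy":42,"dz":0,"rx":0,"ry":0,"rz":0.14,"claw":1},{"dx":24,"dy":42,"dz":0,"rx":0,"ry":0,"rz":0.14,"claw":1}]'

```text
clock: 1.3
tool_pos: [0.3959, -0.3722, 0.2769]
eef_rot: [180.0, 0.0, 70.4]
ft_force: [0.7, -0.1, 0.9]
grip_width: 0.0941
finger_force: 0.0
```

send_rows --targets '[{"dx":23,"dy":41,"dz":0,"rx":0,"ry":0,"rz":0.14,"claw":1},{"dx":23,"dy":41,"dz":0,"rx":0,"ry":0,"rz":0.14,"claw":1},{"dx":23,"dy":41,"dz":0,"rx":0,"ry":0,"rz":0.14,"claw":1},{"dx":23,"dy":41,"dz":0,"rx":0,"ry":0,"rz":0.14,"claw":1},{"dx":23,"dy":41,"dz":0,"rx":0,"ry":0,"rz":0.14,"claw":1},{"dx":23,"dy":41,"dz":0,"rx":0,"ry":0,"rz":0.14,"claw":1},{"dx":23,"dy":41,"dz":0,"rx":0,"ry":0,"rz":0.14,"claw":1},{"dx":23,"dy":41,"dz":0,"rx":0,"ry":0,"rz":0.14,"claw":1},{"dx":0,"dy":0,"dz":0,"rx":0,"ry":0,"rz":0,"claw":1}]'

```text
clock: 2.42
tool_pos: [0.5803, -0.0418, 0.2766]
eef_rot: [179.9, -0.1, 134.7]
ft_force: [0.0, -0.0, 0.1]
grip_width: 0.0943
finger_force: 0.0
```

```bash
python3 -c "
from h import *
s=ctrl.observe();print(s['q'].round(1),s['tool_pos'],s['eef_rot'],s['clock'])"
```

```text
[ 23.9  13.9 -31.3  95.5   7.4  72.7  35.9] [ 0.58025882 -0.04181277  0.27657085] [ 1.79937839e+02 -6.58090350e-02  1.34741948e+02] 2.425
```

send_rows --targets '[{"dx":1,"dy":1,"dz":-45,"rx":0,"ry":0,"rz":0,"claw":1},{"dx":0,"dy":0,"dz":-45,"rx":0,"ry":0,"rz":0,"claw":1},{"dx":0,"dy":0,"dz":-40,"rx":0,"ry":0,"rz":0,"claw":1},{"dx":0,"dy":0,"dz":-30,"rx":0,"ry":0,"rz":0,"claw":1},{"dx":0,"dy":0,"dz":-20,"rx":0,"ry":0,"rz":0,"claw":1},{"dx":0,"dy":0,"dz":-10,"rx":0,"ry":0,"rz":0,"claw":1},{"dx":0,"dy":0,"dz":0,"rx":0,"ry":0,"rz":0,"claw":0.4},{"dx":0,"dy":0,"dz":0,"rx":0,"ry":0,"rz":0,"claw":0.2},{"dx":0,"dy":0,"dz":0,"rx":0,"ry":0,"rz":0,"claw":0.0},{"dx":0,"dy":0,"dz":0,"rx":0,"ry":0,"rz":0,"claw":0}]' --newtons 25

```text
clock: 3.68
tool_pos: [0.5806, -0.0447, 0.0873]
eef_rot: [180.0, 0.0, 134.3]
ft_force: [-0.2, 0.5, 0.2]
grip_width: 0.0571
finger_force: 0.0
```

send_rows --targets '[{"dx":0,"dy":0,"dz":0,"rx":0,"ry":0,"rz":0,"claw":0},{"dx":0,"dy":0,"dz":0,"rx":0,"ry":0,"rz":0,"claw":0},{"dx":0,"dy":0,"dz":0,"rx":0,"ry":0,"rz":0,"claw":0}]'

```text
clock: 4.05
tool_pos: [0.5804, -0.0446, 0.0868]
eef_rot: [-180.0, -0.0, 134.3]
ft_force: [-0.1, -0.1, -0.0]
grip_width: 0.0273
finger_force: 0.0
```

send_rows --targets '[{"dx":1,"dy":3.5,"dz":0,"rx":0,"ry":0,"rz":0.005,"claw":0.25},{"dx":0,"dy":0,"dz":0,"rx":0,"ry":0,"rz":0,"claw":0},{"dx":0,"dy":0,"dz":0,"rx":0,"ry":0,"rz":0,"claw":0},{"dx":0,"dy":0,"dz":0,"rx":0,"ry":0,"rz":0,"claw":0},{"dx":0,"dy":0,"dz":0,"rx":0,"ry":0,"rz":0,"claw":0}]'

```text
clock: 4.68
tool_pos: [0.5814, -0.0412, 0.0868]
eef_rot: [-180.0, -0.0, 134.6]
ft_force: [0.0, 1.3, -0.3]
grip_width: 0.0005
finger_force: 0.0
```

```bash
python3 - <<'E'
from h import *
a=[]
for n,(x,y,w,h) in(("scene",(250,130,180,150)),("top",(280,150,160,150))):
    f=grab(n);a.append(cv2.resize(f["pixels"][y:y+h,x:x+w],(400,375),interpolation=cv2.INTER_CUBIC))
    print(n,proj(f,[.5815,-.0405,.098]),(proj(f,[.5815,-.0405,.098])-[x,y])*[400/w,375/h])
save("grip1.png",np.hstack(a));print(ctrl.observe())
E
```

```text
scene [348.58242709 196.58652891] [219.07206019 166.46632227]
top [356.84896821 227.56259041] [192.12242052 193.90647602]
{'clock': 4.775, 'q': array([ 21.06250792,  24.06722021, -29.26103336, 107.3940842 ,
        14.60668908,  52.23517123,  29.52716088]), 'joint_velocities': array([ 0.02008172,  0.05595404,  0.04631355, -0.0261175 ,  0.0461612 ,
        0.01382313, -0.01972258]), 'effort': array([-4.47376398e-03, -8.25675774e+01, -7.81259537e+00, -3.87771356e+01,
       -2.87898816e-02,  5.25127561e-02,  2.06290465e-04]), 'tool_pos': array([ 0.58133854, -0.04113236,  0.08678081]), 'eef_rot': array([-1.79997175e+02, -3.29411403e-04,  1.34626170e+02]), 'ft_force': array([ 0.38422081, -0.48872633, -0.36822402]), 'ft_torque': array([ 0.0062563 , -0.19732037, -0.0419098 ]), 'finger_force': 0.0, 'grip_width': 0.00041217438890710657}
```

View pics/grip1.png

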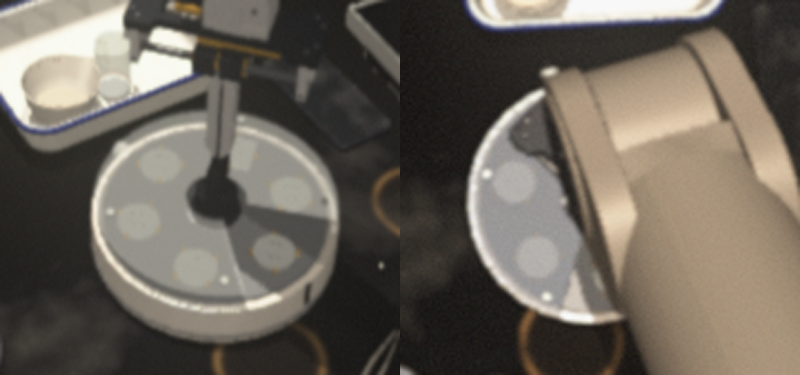

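The scene crop shows the shut fingers ending at about crop (220,155), just above or behind the knob and not around it. I'll measure where the fingertips and the knob really are.

```bash
python3 - <<'E'
from h import *
f=grab("scene")
for y in range(80,225,8):
    print(y,[ (pt(f,250+x*.45,130+y*.4).round(3).tolist()) for x in(205,212,218,224,232)], [f["pixels"][int(130+y*.4),int(250+x*.45)].tolist() for x in (212,224)])
o=ctrl.observe();print(o["tool_pos"])
for z in(.079,.098,.12):print(z,(proj(f,[.5813,-.0411,z])-[250,130])/[.45,.4])
E
```

```text
80 [[0.777, -0.141, 0.021], [0.583, -0.028, 0.195], [0.578, -0.032, 0.196], [0.582, -0.041, 0.191], [0.548, -0.027, 0.219]] [[123, 118, 110], [96, 91, 86]]
88 [[0.78, -0.144, 0.008], [0.582, -0.028, 0.187], [0.578, -0.032, 0.189], [0.579, -0.039, 0.185], [0.572, -0.043, 0.189]] [[121, 117, 109], [94, 89, 83]]
96 [[0.778, -0.143, -0.001], [0.581, -0.028, 0.18], [0.574, -0.03, 0.184], [0.575, -0.037, 0.18], [0.568, -0.041, 0.184]] [[121, 117, 109], [96, 92, 85]]
104 [[0.765, -0.135, 0.001], [0.581, -0.029, 0.171], [0.578, -0.033, 0.171], [0.574, -0.037, 0.173], [0.567, -0.042, 0.176]] [[121, 118, 109], [104, 100, 94]]
112 [[0.693, -0.091, 0.059], [0.582, -0.03, 0.161], [0.575, -0.031, 0.166], [0.573, -0.037, 0.166], [0.567, -0.042, 0.167]] [[122, 118, 109], [106, 101, 94]]
120 [[0.679, -0.083, 0.063], [0.581, -0.03, 0.153], [0.578, -0.034, 0.154], [0.575, -0.039, 0.155], [0.569, -0.043, 0.157]] [[121, 117, 109], [116, 111, 103]]
128 [[0.669, -0.077, 0.063], [0.581, -0.03, 0.145], [0.579, -0.035, 0.144], [0.574, -0.038, 0.147], [0.569, -0.044, 0.148]] [[122, 118, 110], [116, 111, 104]]

[... 1287 characters left out ...]
 [0.564, -0.03, 0.078], [0.565, -0.038, 0.073], [0.562, -0.045, 0.073]] [[43, 42, 38], [42, 42, 41]]
208 [[0.571, -0.02, 0.067], [0.568, -0.026, 0.067], [0.562, -0.03, 0.07], [0.56, -0.035, 0.07], [0.564, -0.047, 0.062]] [[43, 42, 39], [43, 42, 38]]
216 [[0.572, -0.022, 0.056], [0.567, -0.027, 0.058], [0.566, -0.032, 0.057], [0.565, -0.039, 0.055], [0.559, -0.044, 0.057]] [[51, 50, 48], [45, 45, 40]]
224 [[0.559, -0.014, 0.061], [0.554, -0.019, 0.063], [0.557, -0.027, 0.057], [0.554, -0.032, 0.057], [0.557, -0.044, 0.05]] [[119, 116, 110], [104, 103, 97]]
[ 0.58132558 -0.04113649  0.08674118]
0.079 [218.7256477  183.07635261]
0.098 [219.7170242  166.39318854]
0.12 [220.88396018 146.67334528]
```

send_rows --targets '[{"dx":0,"dy":0,"dz":20,"rx":0,"ry":0,"rz":0,"claw":0},{"dx":0,"dy":0,"dz":40,"rx":0,"ry":0,"rz":0,"claw":0},{"dx":0,"dy":0,"dz":0,"rx":0,"ry":0,"rz":0,"claw":0}]'

```text
clock: 5.2
tool_pos: [0.5834, -0.0409, 0.1509]
eef_rot: [179.8, 0.2, 134.6]
ft_force: [0.2, 0.2, 0.1]
grip_width: 0.0004
finger_force: 0.0
```

```bash
python3 - <<'E'
from h import *
f=grab("scene");x,y,w,h=280,90,140,140
c=cv2.resize(f["pixels"][y:y+h,x:x+w],(560,560),interpolation=cv2.INTER_CUBIC)
p=ctrl.observe()["tool_pos"];print(p,ctrl.observe()["grip_width"])
q=(proj(f,p-[0,0,.008])-[x,y])*4;print("expected tip",q)
cv2.drawMarker(c,tuple(int(i) for i in q),(255,0,0),0,20,1)
q=(proj(f,[p[0],p[1],.108])-[x,y])*4;print("knob top",q);cv2.drawMarker(c,tuple(int(i) for i in q),(0,255,0),0,20,1)
save("grip2.png",c)
E
```

```text
[ 0.58247189 -0.04112996  0.14919063] 0.00017987451285184992
expected tip [278.55988818 362.32551629]
knob top [275.37208641 410.67449331]
```

View pics/grip2.png

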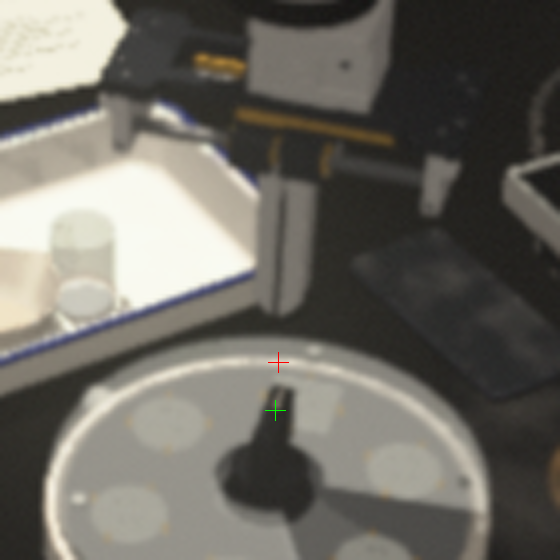

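The fingertips are at crop (280,308) but were expected at (278,362), so the fingers really end about 35 mm higher than the tool pose implies. The knob matches its expected place. I'll measure the tip height by depth with the fingers shut, then partly open.

```bash
cat > tip.py <<'E'
from h import *
f=grab("scene");o=ctrl.observe();p=o["tool_pos"]
E=f["extrinsics"];v,u=np.mgrid[60:240,280:430]
P=np.array([pt(f,a,b) for a,b in zip(u.ravel(),v.ravel())])
L=np.linalg.norm(P[:,:2]-p[:2],axis=1)
m=(L<.5*o["grip_width"]+.022)&(P[:,2]>.115)
Q=P[m];z=np.sort(Q[:,2]);print("tool",p.round(4),"w",o["grip_width"].round(4),"lowest z",z[[3,10,20,40]].round(4),"n",m.sum())
t=Q[Q[:,2]<z[10]+.03];print("mean low part",t.mean(0).round(4), "pix col/rows",u.ravel()[m].min(),u.ravel()[m].max(),v.ravel()[m].max())
E
python3 tip.py
```

```text
Traceback (most recent call last):
  File "tip.py", line 7, in <module>
    Q=P[m];z=np.sort(Q[:,2]);print("tool",p.round(4),"w",o["grip_width"].round(4),"lowest z",z[[3,10,20,40]].round(4),"n",m.sum())
                                                         ^^^^^^^^^^^^^^^^^^^^^
AttributeError: 'float' object has no attribute 'round'
```

send_rows --targets '[{"dx":0,"dy":0,"dz":0,"rx":0,"ry":0,"rz":0,"claw":0.5},{"dx":0,"dy":0,"dz":0,"rx":0,"ry":0,"rz":0,"claw":0.5},{"dx":0,"dy":0,"dz":0,"rx":0,"ry":0,"rz":0,"claw":0.5},{"dx":0,"dy":0,"dz":0,"rx":0,"ry":0,"rz":0,"claw":0.5}]'

```text
clock: 5.8
tool_pos: [0.5812, -0.0411, 0.1466]
eef_rot: [-180.0, -0.0, 134.6]
ft_force: [-0.1, 0.3, -0.1]
grip_width: 0.037
finger_force: 0.0
```

```bash
python3 tip.py
```

```text
Traceback (most recent call last):
  File "tip.py", line 7, in <module>
    Q=P[m];z=np.sort(Q[:,2]);print("tool",p.round(4),"w",o["grip_width"].round(4),"lowest z",z[[3,10,20,40]].round(4),"n",m.sum())
                                                         ^^^^^^^^^^^^^^^^^^^^^
AttributeError: 'float' object has no attribute 'round'
```

```bash
sed -i 's/o\["grip_width"\].round(4)/o["grip_width"]/' tip.py; python3 tip.py
```

```text
tool [ 0.5813 -0.0411  0.1467] w 0.04448192977209171 lowest z [0.1765 0.1792 0.1814 0.1863] n 2597
mean low part [ 0.5784 -0.0354  0.1937] pix col/rows 332 381 172
```

send_rows --targets '[{"dx":0,"dy":0.5,"dz":-30,"rx":0,"ry":0,"rz":0,"claw":0.5},{"dx":0,"dy":0,"dz":-30,"rx":0,"ry":0,"rz":0,"claw":0.5},{"dx":0,"dy":0,"dz":-16,"rx":0,"ry":0,"rz":0,"claw":0.5},{"dx":0,"dy":0,"dz":-8,"rx":0,"ry":0,"rz":0,"claw":0.5},{"dx":0,"dy":0,"dz":-4,"rx":0,"ry":0,"rz":0,"claw":0.5},{"dx":0,"dy":0,"dz":-4,"rx":0,"ry":0,"rz":0,"claw":0.5},{"dx":0,"dy":0,"dz":0,"rx":0,"ry":0,"rz":0,"claw":0.5}]'

```text
clock: 6.78
tool_pos: [0.5815, -0.0406, 0.055]
eef_rot: [180.0, 0.0, 134.6]
ft_force: [-0.0, -0.5, -0.2]
grip_width: 0.0468
finger_force: 0.0
```

send_rows --targets '[{"dx":0,"dy":0,"dz":0,"rx":0,"ry":0,"rz":0,"claw":0},{"dx":0,"dy":0,"dz":0,"rx":0,"ry":0,"rz":0,"claw":0},{"dx":0,"dy":0,"dz":0,"rx":0,"ry":0,"rz":0,"claw":0},{"dx":0,"dy":0,"dz":0,"rx":0,"ry":0,"rz":0,"claw":0}]'

```text
clock: 7.28
tool_pos: [0.5818, -0.0402, 0.0549]
eef_rot: [179.9, 0.0, 134.7]
ft_force: [3.7, 2.6, 0.6]
grip_width: 0.0137
finger_force: 25.0
```

send_rows --targets '[{"dx":0,"dy":0,"dz":0,"rx":0,"ry":0,"rz":-0.1,"claw":0},{"dx":0,"dy":0,"dz":0,"rx":0,"ry":0,"rz":-0.15,"claw":0},{"dx":0,"dy":0,"dz":0,"rx":0,"ry":0,"rz":-0.15,"claw":0},{"dx":0,"dy":0,"dz":0,"rx":0,"ry":0,"rz":-0.15,"claw":0},{"dx":0,"dy":0,"dz":0,"rx":0,"ry":0,"rz":-0.15,"claw":0},{"dx":0,"dy":0,"dz":0,"rx":0,"ry":0,"rz":-0.15,"claw":0},{"dx":0,"dy":0,"dz":0,"rx":0,"ry":0,"rz":-0.15,"claw":0}]'

```text
clock: 8.15
tool_pos: [0.5822, -0.0401, 0.0549]
eef_rot: [179.9, -0.1, 77.1]
ft_force: [5.6, 1.6, -4.5]
grip_width: 0.0137
finger_force: 25.0
```

send_rows --targets '[{"dx":0,"dy":0,"dz":0,"rx":0,"ry":0,"rz":-0.15,"claw":0},{"dx":0,"dy":0,"dz":0,"rx":0,"ry":0,"rz":-0.15,"claw":0},{"dx":0,"dy":0,"dz":0,"rx":0,"ry":0,"rz":-0.15,"claw":0},{"dx":0,"dy":0,"dz":0,"rx":0,"ry":0,"rz":-0.15,"claw":0},{"dx":0,"dy":0,"dz":0,"rx":0,"ry":0,"rz":-0.15,"claw":0},{"dx":0,"dy":0,"dz":0,"rx":0,"ry":0,"rz":-0.15,"claw":0},{"dx":0,"dy":0,"dz":0,"rx":0,"ry":0,"rz":-0.15,"claw":0},{"dx":0,"dy":0,"dz":0,"rx":0,"ry":0,"rz":0,"claw":0},{"dx":0,"dy":0,"dz":0,"rx":0,"ry":0,"rz":0,"claw":0}]'

```text
clock: 9.28
tool_pos: [0.5824, -0.0404, 0.0549]
eef_rot: [180.0, -0.1, 17.2]
ft_force: [6.5, 0.1, -3.2]
grip_width: 0.0141
finger_force: 25.0
```

```bash
python3 - <<'E'
from h import *
f=grab("scene");x,y,w,h=270,160,140,110
save("turned.png",cv2.resize(f["pixels"][y:y+h,x:x+w],(560,440),interpolation=cv2.INTER_CUBIC))
E
```

```text
(no output)
```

View pics/turned.png

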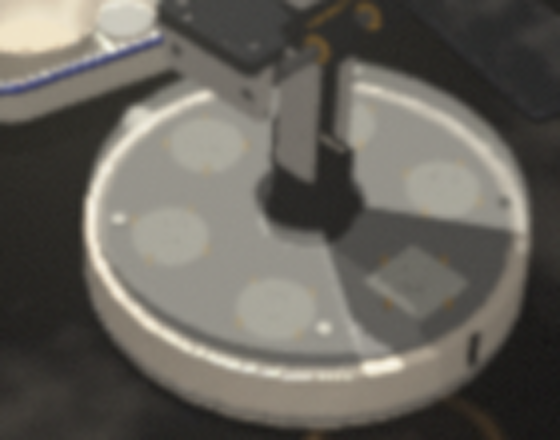

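The crop shows the square coupon at about (415,280), in the middle of the window above the black index mark. I'll bring the turn to centre, release and lift away, then measure the probe's axis.

send_rows --targets '[{"dx":0,"dy":0,"dz":0,"rx":0,"ry":0,"rz":-0.03,"claw":0},{"dx":0,"dy":0,"dz":0,"rx":0,"ry":0,"rz":0,"claw":0},{"dx":0,"dy":0,"dz":0,"rx":0,"ry":0,"rz":0,"claw":0.5},{"dx":0,"dy":0,"dz":0,"rx":0,"ry":0,"rz":0,"claw":0.5},{"dx":0,"dy":0,"dz":0,"rx":0,"ry":0,"rz":0,"claw":0.5},{"dx":0,"dy":0,"dz":40,"rx":0,"ry":0,"rz":0,"claw":0.5},{"dx":0,"dy":0,"dz":60,"rx":0,"ry":0,"rz":0,"claw":0.5},{"dx":0,"dy":0,"dz":60,"rx":0,"ry":0,"rz":0,"claw":0.5},{"dx":0,"dy":0,"dz":20,"rx":0,"ry":0,"rz":0,"claw":0.5}]'

```text
clock: 10.45
tool_pos: [0.5826, -0.0407, 0.2388]
eef_rot: [179.9, -0.3, 15.4]
ft_force: [-0.3, -0.0, -0.8]
grip_width: 0.0468
finger_force: 0.0
```

```bash
python3 - <<'E'
from h import *
f=grab("scene");t=grab("top")
g=cv2.imread("pics/scene0.png",0);gt=cv2.imread("pics/top0.png",0)
print("scene rows");
for v in range(226,266,2): print(v,g[v,214:248].tolist())
print("top rows");
for v in range(216,256,2): print(v,gt[v,228:264].tolist())
o=ctrl.observe();print(o["tool_pos"],o["eef_rot"],o["q"].round(1),o["grip_width"])
E
```

```text
scene rows
226 [29, 30, 29, 29, 29, 30, 30, 31, 31, 28, 29, 30, 30, 31, 31, 28, 31, 31, 34, 38, 40, 40, 36, 33, 31, 29, 30, 31, 32, 33, 32, 31, 33, 34]
228 [28, 29, 28, 29, 27, 30, 30, 30, 31, 28, 30, 29, 29, 31, 28, 33, 43, 68, 90, 94, 96, 92, 80, 66, 44, 33, 31, 31, 31, 33, 31, 32, 32, 33]
230 [31, 29, 29, 27, 28, 29, 30, 29, 29, 29, 29, 30, 32, 29, 33, 60, 99, 130, 134, 97, 62, 54, 79, 107, 87, 48, 33, 33, 32, 31, 32, 31, 32, 29]
232 [28, 27, 30, 28, 28, 28, 30, 28, 29, 30, 29, 29, 29, 32, 40, 76, 113, 127, 130, 116, 100, 96, 109, 120, 94, 54, 34, 31, 30, 31, 31, 30, 31, 31]
234 [29, 28, 25, 30, 30, 30, 30, 27, 28, 29, 30, 29, 30, 33, 52, 88, 112, 110, 107, 106, 106, 104, 98, 88, 72, 46, 34, 32, 31, 32, 32, 34, 33, 32]
236 [30, 29, 28, 28, 29, 26, 29, 28, 30, 31, 30, 28, 31, 43, 66, 80, 90, 97, 92, 84, 83, 85, 75, 65, 50, 35, 30, 30, 30, 31, 31, 29, 31, 31]
238 [29, 29, 27, 29, 30, 30, 30, 28, 30, 29, 30, 30, 34, 54, 74, 76, 74, 72, 73, 73, 72, 74, 64, 45, 33, 32, 30, 31, 30, 30, 31, 31, 31, 30]
240 [29, 28, 29, 30, 29, 29, 30, 29, 29, 30, 30, 37, 51, 72, 78, 75, 72, 70, 68, 67, 6
[... 4498 characters left out ...]
 97, 106, 108, 110, 110, 113, 111, 115, 112, 104, 83, 69, 59, 52, 47, 41, 41, 36, 30, 29, 35, 33, 40, 38, 39]
250 [24, 21, 24, 19, 21, 22, 22, 22, 30, 38, 48, 58, 65, 74, 78, 84, 88, 88, 87, 82, 79, 73, 61, 47, 41, 30, 27, 26, 22, 20, 25, 32, 37, 38, 37, 40]
252 [22, 20, 22, 19, 20, 23, 22, 22, 22, 22, 24, 23, 24, 26, 34, 38, 37, 37, 39, 37, 33, 32, 26, 21, 22, 17, 15, 17, 22, 22, 29, 35, 36, 40, 39, 39]
254 [22, 20, 21, 21, 20, 20, 22, 24, 22, 26, 20, 22, 26, 19, 18, 24, 24, 22, 22, 20, 23, 21, 22, 22, 21, 18, 18, 22, 24, 32, 34, 39, 41, 38, 38, 37]
[ 0.58251763 -0.04065697  0.2374504 ] [179.94363998  -0.23602866  15.4475101 ] [ -1.1  13.   -1.4 100.    0.4  66.8 -77.2] 0.047002284310076275
```

```bash
python3 - <<'E'
from h import *
f=grab("scene");t=grab("top")
o1,d1=ray(f,234.7,230.3);o2,d2=ray(t,240.9,242.1)
A=np.array([d1,-d2]).T;s=np.linalg.lstsq(A,o2-o1,rcond=None)[0];a,b=o1+d1*s[0],o2+d2*s[1]
print("end tri",a.round(4),b.round(4)); e=(a+b)/2
_,db=ray(f,227.2,253);n=np.cross(d1,db);n/=np.linalg.norm(n)
c,s=np.cos(np.radians(20)),np.sin(np.radians(20))
from scipy.optimize import brentq
ph=np.radians(np.arange(-180,181));F=lambda p:n@[s*np.cos(p),s*np.sin(p),c]
for i in range(360):
    if F(ph[i])*F(ph[i+1])<0:
        p=brentq(F,ph[i],ph[i+1]);u=np.array([s*np.cos(p),s*np.sin(p),c])
        print("lean dir",np.degrees(p),"mouth",e-u*.068,"grip",e-u*.03,"axis at z=.015",e-u*(e[2]-.015)/c)
        for q in(.068,.12):print(q,"scene",proj(f,e-u*q).round(1),"top",proj(t,e-u*q).round(1))
g=cv2.imread("pics/top0.png",0)[214:256,224:268]
m=(g>60).astype(np.uint8)
ys,xs=np.nonzero(m);(cx,cy),r=cv2.minEnclosingCircle(np.stack([xs,ys],1).astype(np.float32));print("foot px",cx+224,cy+214,r,onz(t,cx+224,cy+214,.012))
E
```

```text
end tri [0.5523 0.2302 0.1433] [0.5504 0.2268 0.1426]
lean dir -157.00680059653408 mouth [0.57275511 0.23756822 0.07902978] grip [0.56079093 0.2324914  0.1147381 ] axis at z=.015 [0.5942085  0.24667164 0.015     ]
0.068 scene [229.8 248.3] top [241.  234.3]
0.12 scene [225.6 260.9] top [241.6 229.2]
lean dir -94.97572225533719 mouth [0.55336271 0.25165311 0.07902978] grip [0.55223545 0.23870532 0.1147381 ] axis at z=.015 [0.55538403 0.27487022 0.015     ]
0.068 scene [227.  256.9] top [235.3 242.4]
0.12 scene [220.7 276. ] top [231.9 243. ]
foot px 245.528169631958 235.06338119506836 16.136005401611328 [0.57543659 0.23776429 0.012     ]
```

send_rows --targets '[{"dx":-4,"dy":33,"dz":0,"rx":0,"ry":0,"rz":0.066,"claw":0.6},{"dx":-4,"dy":33,"dz":0,"rx":0,"ry":0,"rz":0.066,"claw":0.6},{"dx":-5,"dy":33,"dz":0,"rx":0.0227,"ry":-0.0536,"rz":0,"claw":0.6},{"dx":-5,"dy":33,"dz":0,"rx":0.0227,"ry":-0.0536,"rz":0,"claw":0.6},{"dx":-5,"dy":33,"dz":-7,"rx":0.0227,"ry":-0.0536,"rz":0,"claw":0.6},{"dx":-5,"dy":33,"dz":-10,"rx":0.0227,"ry":-0.0536,"rz":0,"claw":0.6},{"dx":-5,"dy":33,"dz":-10,"rx":0.0227,"ry":-0.0536,"rz":0,"claw":0.6},{"dx":-5,"dy":35,"dz":-10,"rx":0.0227,"ry":-0.0536,"rz":0,"claw":0.6},{"dx":0,"dy":0,"dz":0,"rx":0,"ry":0,"rz":0,"claw":0.6},{"dx":0,"dy":0,"dz":0,"rx":0,"ry":0,"rz":0,"claw":0.6}]'

```text
clock: 11.9
tool_pos: [0.5429, 0.226, 0.1976]
eef_rot: [180.0, -20.0, 23.1]
ft_force: [-0.2, 0.3, 0.6]
grip_width: 0.0563
finger_force: 0.0
```

```bash
python3 - <<'E'
from h import *
from scipy.spatial.transform import Rotation as Ro
f=grab("scene");o=ctrl.observe();p=o["tool_pos"];R=Ro.from_euler("xyz",o["eef_rot"],degrees=True).as_matrix();z=R[:,2]
print(p,o["eef_rot"],"tz",z.round(4),"w",o["grip_width"])
x,y,w,h=180,130,130,130
c=cv2.resize(f["pixels"][y:y+h,x:x+w],(585,585),interpolation=cv2.INTER_CUBIC)
w2=o["grip_width"]/2+.006
for nm,tip,col in(("len",p-.028*z,(255,0,0)),("world",p+.008*z+[0,0,.036],(0,255,0))):
    for s in(-1,1):
        q=(proj(f,tip+s*w2*R[:,1])-[x,y])*4.5;print(nm,q.round(0));cv2.drawMarker(c,tuple(int(i) for i in q),col,0,14,1)
save("pre.png",c)
E
```

```text
[0.54336555 0.22545451 0.19778755] [179.97194713 -19.97855271  23.06729935] tz [ 0.3145  0.1334 -0.9398] w 0.05679079933419476
len [207. 372.]
len [326. 284.]
world [185. 354.]
world [304. 267.]
```

View pics/pre.png

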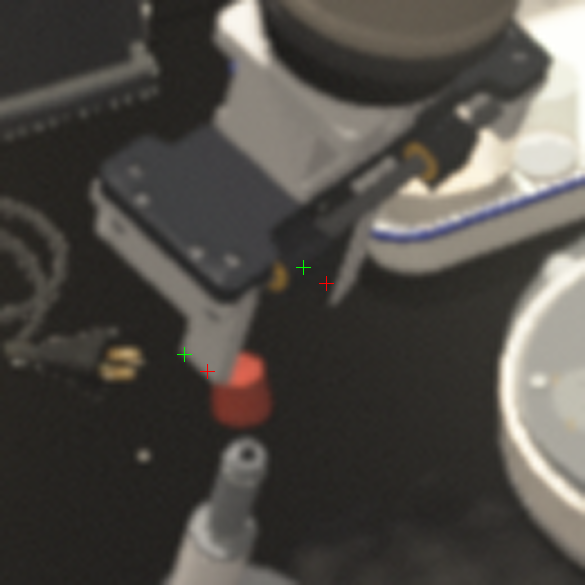

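The "finger length" hypothesis fits. The red marks at (207,372) and (326,284) lie on the fingertips, so the real tips are 36 mm shorter along the tool axis. The probe end is at (245,455). I'll shift sideways onto the probe axis and approach along it.

send_rows --targets '[{"dx":-10.5,"dy":-5,"dz":0,"rx":0,"ry":0,"rz":0,"claw":0.6},{"dx":8.9,"dy":3.8,"dz":-26.7,"rx":0,"ry":0,"rz":0,"claw":0.6},{"dx":8.9,"dy":3.8,"dz":-26.7,"rx":0,"ry":0,"rz":0,"claw":0.6},{"dx":8.9,"dy":3.8,"dz":-26.7,"rx":0,"ry":0,"rz":0,"claw":0.6},{"dx":0,"dy":0,"dz":0,"rx":0,"ry":0,"rz":0,"claw":0.6}]'

```text
clock: 12.58
tool_pos: [0.5585, 0.2307, 0.116]
eef_rot: [180.0, -19.8, 23.0]
ft_force: [-0.2, 0.5, 0.4]
grip_width: 0.0565
finger_force: 0.0
```

```bash
python3 - <<'E'
from h import *
from scipy.spatial.transform import Rotation as Ro
f=grab("scene");o=ctrl.observe();p=o["tool_pos"];R=Ro.from_euler("xyz",o["eef_rot"],degrees=True).as_matrix();z=R[:,2]
print(p,"G",p-.047*z)
x,y,w,h=180,150,130,130
c=cv2.resize(f["pixels"][y:y+h,x:x+w],(585,585),interpolation=cv2.INTER_CUBIC)
for s in(-.028,.0,.03,.06):
    q=(proj(f,p+s*z)-[x,y])*4.5;cv2.drawMarker(c,tuple(int(i) for i in q),(255,0,0),0,14,1)
save("pre2.png",c)
E
```

```text
[0.55897231 0.2310331  0.11739524] G [0.54422524 0.22479989 0.16158427]
```

View pics/pre2.png

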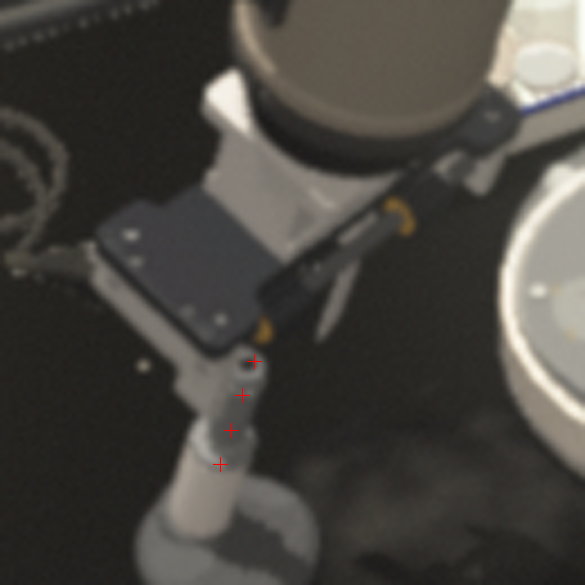

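The red axis marks run down the middle of the probe, from (254,360) to (220,464), with a finger on each side. I'll go the last 50 mm and close.

send_rows --targets '[{"dx":5.5,"dy":2.5,"dz":-17,"rx":0,"ry":0,"rz":0,"claw":0.6},{"dx":5.5,"dy":2.5,"dz":-16,"rx":0,"ry":0,"rz":0,"claw":0.6},{"dx":5.2,"dy":2.2,"dz":-14,"rx":0,"ry":0,"rz":0,"claw":0.6},{"dx":0,"dy":0,"dz":0,"rx":0,"ry":0,"rz":0,"claw":0.4},{"dx":0,"dy":0,"dz":0,"rx":0,"ry":0,"rz":0,"claw":0.2},{"dx":0,"dy":0,"dz":0,"rx":0,"ry":0,"rz":0,"claw":0},{"dx":0,"dy":0,"dz":0,"rx":0,"ry":0,"rz":0,"claw":0},{"dx":0,"dy":0,"dz":0,"rx":0,"ry":0,"rz":0,"claw":0},{"dx":0,"dy":0,"dz":0,"rx":0,"ry":0,"rz":0,"claw":0}]' --newtons 20

```text
clock: 13.75
tool_pos: [0.5759, 0.2391, 0.0711]
eef_rot: [180.0, -20.0, 23.0]
ft_force: [-3.8, -0.8, 6.1]
grip_width: 0.018
finger_force: 20.0
```

```bash
python3 - <<'E'
from h import *
o=ctrl.observe();print(o["tool_pos"],o["eef_rot"],o["ft_force"],o["ft_torque"],o["grip_width"],o["finger_force"])
E
```

```text
[0.57591549 0.23909824 0.07105652] [179.98066935 -20.04453046  23.02099721] [-3.76062329 -0.80965146  6.05601019] [-0.17467229  0.44362186  0.02726965] 0.018003908884379385 20.035752402618527
```

send_rows --targets '[{"dx":-3.1,"dy":-1.3,"dz":9.4,"rx":0,"ry":0,"rz":0,"claw":0},{"dx":-4.7,"dy":-2,"dz":14.1,"rx":0,"ry":0,"rz":0,"claw":0},{"dx":-4.7,"dy":-2,"dz":14.1,"rx":0,"ry":0,"rz":0,"claw":0},{"dx":-4.7,"dy":-2,"dz":14.1,"rx":0,"ry":0,"rz":0,"claw":0},{"dx":-6.3,"dy":-2.7,"dz":18.8,"rx":0,"ry":0,"rz":0,"claw":0},{"dx":-6.3,"dy":-2.7,"dz":18.8,"rx":0,"ry":0,"rz":0,"claw":0},{"dx":0,"dy":0,"dz":40,"rx":0,"ry":0,"rz":0,"claw":0},{"dx":0,"dy":0,"dz":30,"rx":0,"ry":0,"rz":0,"claw":0},{"dx":0,"dy":0,"dz":0,"rx":0,"ry":0,"rz":0,"claw":0}]'

```text
clock: 14.88
tool_pos: [0.5468, 0.2268, 0.2333]
eef_rot: [180.0, -20.3, 23.0]
ft_force: [-0.8, 0.2, -1.1]
grip_width: 0.0182
finger_force: 20.0
```

send_rows --targets '[{"dx":0,"dy":-20,"dz":0,"rx":-0.0227,"ry":0.0536,"rz":0,"claw":0},{"dx":-5,"dy":-34,"dz":0,"rx":-0.0227,"ry":0.0536,"rz":0,"claw":0},{"dx":-6,"dy":-34,"dz":0,"rx":-0.0227,"ry":0.0536,"rz":0,"claw":0},{"dx":-6,"dy":-40,"dz":0,"rx":-0.0227,"ry":0.0536,"rz":0,"claw":0},{"dx":-6,"dy":-40,"dz":0,"rx":-0.0227,"ry":0.0536,"rz":0,"claw":0},{"dx":-6,"dy":-40,"dz":0,"rx":-0.0227,"ry":0.0536,"rz":0,"claw":0},{"dx":-6,"dy":-40,"dz":0,"rx":0,"ry":0,"rz":0,"claw":0},{"dx":-6,"dy":-40,"dz":0,"rx":0,"ry":0,"rz":0,"claw":0},{"dx":0,"dy":0,"dz":0,"rx":0,"ry":0,"rz":0,"claw":0},{"dx":0,"dy":0,"dz":0,"rx":0,"ry":0,"rz":0,"claw":0}]'

```text
clock: 16.12
tool_pos: [0.5046, -0.0612, 0.2296]
eef_rot: [-180.0, 0.0, 23.0]
ft_force: [-0.0, 0.4, -0.5]
grip_width: 0.0181
finger_force: 20.0
```

```bash
python3 - <<'E'
from h import *
f=grab("scene");o=ctrl.observe();p=o["tool_pos"];print(p,o["eef_rot"],o["ft_force"],o["ft_torque"],o["clock"])
x,y,w,h=300,100,150,150
c=cv2.resize(f["pixels"][y:y+h,x:x+w],(600,600),interpolation=cv2.INTER_CUBIC)
def mk(P,col):
    q=(proj(f,P)-[x,y])*4;print(q.round(0));cv2.drawMarker(c,tuple(int(i) for i in q),col,0,14,1)
for dz in(.02,0,-.02,-.041,-.053): mk(p+[0,0,dz],(255,0,0))
mk([.506,-.061,.0525],(0,255,0))
save("over.png",c)
t=grab("top");save("top_over.png",t["pixels"])
E
```

```text
[ 0.50475515 -0.06077583  0.2296598 ] [-1.79969225e+02  1.94649016e-02  2.30773499e+01] [ 0.5845851   0.51897825 -0.4276368 ] [ 0.06662531 -0.0146761   0.00307553] 16.175
[328. 227.]
[325. 260.]
[321. 293.]
[318. 326.]
[316. 345.]
[295. 523.]
```

View pics/over.png

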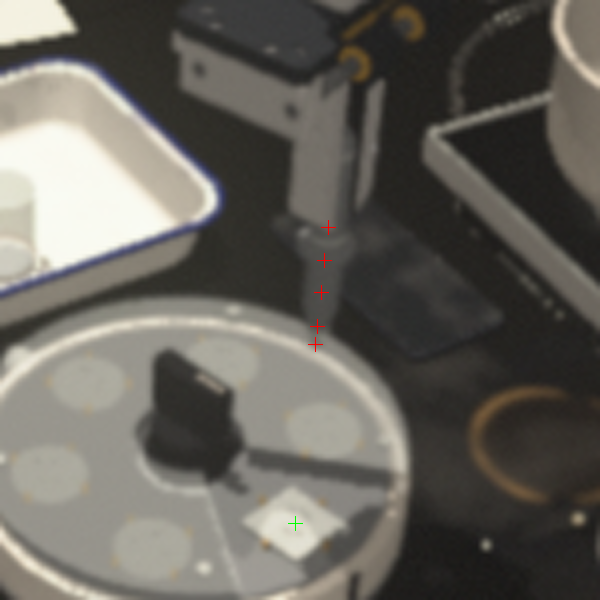

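The probe hangs upright along the red axis marks, with its collar at (325,243) and nose end near (316,345). The green target mark sits at the middle of the square coupon (295,523). I'll check uprightness numerically from both body edges.

```bash
python3 - <<'E'
from h import *
f=grab("scene");p=ctrl.observe()["tool_pos"];zm=f["z_map"];g=cv2.cvtColor(f["pixels"],cv2.COLOR_RGB2GRAY).astype(int)
# rows of plain lower body: collar..taper ; edge midpoints by depth and grey
for v in range(162,188,2):
    u0=int(proj(f,p)[0]);r=range(u0-9,u0+12)
    on=[u for u in r if .06<pt(f,u,v)[2] and np.linalg.norm(pt(f,u,v)[:2]-p[:2])<.03]
    # expected axis column at this row
    zs=np.linspace(-.06,.03,400);pr=np.array([proj(f,p+[0,0,a]) for a in zs]);i=np.argmin(abs(pr[:,1]-v))
    print(v,"depth mid",(np.mean(on).round(2),len(on)) if on else None,"exp",pr[i,0].round(2),"dz",zs[i].round(3),g[v,u0-9:u0+10].tolist())
E
```

```text
162 depth mid (np.float64(381.0), 13) exp 381.43 dz 0.007 [46, 54, 64, 73, 77, 78, 78, 80, 80, 82, 83, 81, 78, 76, 77, 74, 67, 60, 59]
164 depth mid (np.float64(381.0), 11) exp 381.22 dz 0.002 [44, 43, 48, 60, 69, 75, 77, 78, 78, 79, 80, 79, 78, 77, 73, 65, 57, 50, 48]
166 depth mid (np.float64(380.5), 8) exp 381.0 dz -0.002 [44, 43, 44, 50, 61, 70, 75, 76, 76, 77, 79, 76, 74, 69, 58, 52, 47, 47, 47]
168 depth mid (np.float64(380.0), 9) exp 380.79 dz -0.007 [43, 43, 44, 54, 63, 71, 75, 76, 77, 78, 76, 73, 67, 59, 50, 49, 47, 46, 44]
170 depth mid (np.float64(379.5), 8) exp 380.58 dz -0.012 [44, 45, 45, 54, 66, 72, 75, 77, 77, 78, 77, 72, 65, 56, 49, 46, 46, 47, 46]
172 depth mid (np.float64(379.5), 8) exp 380.37 dz -0.017 [44, 45, 47, 57, 69, 75, 74, 78, 76, 77, 75, 71, 63, 53, 50, 46, 46, 47, 47]
174 depth mid (np.float64(379.5), 8) exp 380.15 dz -0.022 [44, 44, 49, 58, 71, 74, 76, 76, 77, 76, 73, 70, 58, 45, 44, 46, 49, 51, 47]
176 depth mid (np.float64(379.5), 8) exp 379.94 dz -0.027 [45, 46, 49, 59, 70, 74, 76, 77, 77, 76, 73, 64, 53, 43, 40, 39, 44, 48, 49]
178 depth mid (np.float64(379.5), 8) exp 379.73 dz -0.032 [64, 57, 53, 57, 64, 74, 77, 77, 76, 74, 70, 59, 46, 41, 41, 40, 38, 38, 42]
180 depth mid (np.float64(379.5), 6) exp 379.51 dz -0.037 [126, 119, 108, 93, 79, 75, 76, 76, 76, 71, 59, 48, 41, 40, 40, 41, 40, 40, 36]
182 depth mid (np.float64(379.5), 6) exp 379.31 dz -0.042 [136, 135, 133, 127, 113, 102, 97, 95, 90, 79, 63, 47, 44, 43, 41, 42, 41, 42, 40]
184 depth mid (np.float64(379.0), 3) exp 379.09 dz -0.048 [173, 163, 154, 143, 134, 123, 113, 112, 118, 119, 106, 87, 66, 50, 43, 41, 40, 41, 38]
186 depth mid (np.float64(378.5), 2) exp 378.87 dz -0.053 [185, 192, 194, 187, 175, 153, 133, 126, 131, 134, 134, 129, 120, 105, 86, 64, 49, 44, 40]
```

send_rows --targets '[{"dx":1.3,"dy":0,"dz":-30,"rx":0,"ry":0,"rz":0,"claw":0},{"dx":0,"dy":0,"dz":-30,"rx":0,"ry":0,"rz":0,"claw":0},{"dx":0,"dy":0,"dz":-25,"rx":0,"ry":0,"rz":0,"claw":0},{"dx":0,"dy":0,"dz":-15,"rx":0,"ry":0,"rz":0,"claw":0},{"dx":0,"dy":0,"dz":-10,"rx":0,"ry":0,"rz":0,"claw":0},{"dx":0,"dy":0,"dz":-4,"rx":0,"ry":0,"rz":0,"claw":0},{"dx":0,"dy":0,"dz":0,"rx":0,"ry":0,"rz":0,"claw":0},{"dx":0,"dy":0,"dz":0,"rx":0,"ry":0,"rz":0,"claw":0}]'

```text
clock: 17.27
tool_pos: [0.5066, -0.0617, 0.1165]
eef_rot: [180.0, -0.0, 23.0]
ft_force: [-0.6, -1.0, -1.3]
grip_width: 0.0181
finger_force: 20.0
```

```bash
cat > force.py <<'E'
from h import *
F=[]
for _ in range(8): f=grab("scene");o=ctrl.observe();F.append(np.r_[o["ft_force"],o["ft_torque"]])
F=np.array(F);print(o["clock"],o["tool_pos"].round(4),o["eef_rot"].round(2),"F",F.mean(0).round(3),"sd",F.std(0)[:3].round(2))
E
cat > look.py <<'E'
from h import *
import sys
f=grab("scene");x,y,w,h=330,160,80,80;p=ctrl.observe()["tool_pos"]
c=cv2.resize(f["pixels"][y:y+h,x:x+w],(640,600),interpolation=cv2.INTER_CUBIC)
for P in([.506,-.061,.0525],):
    q=(proj(f,P)-[x,y])*[8,7.5];print(q.round(0))
for d in(.012,-.041,-.053):print(d,((proj(f,p+[0,0,d])-[x,y])*[8,7.5]).round(0))
save(sys.argv[1],c)
E
python3 force.py; python3 look.py near.png
```

```text
17.675 [ 0.5063 -0.0617  0.1161] [ 1.800e+02 -1.000e-02  2.302e+01] F [-0.071 -0.124 -0.687 -0.003  0.001 -0.012] sd [0.43 0.55 0.39]
[351. 531.]
0.012 [376. 330.]
-0.041 [359. 472.]
-0.053 [355. 503.]
```

View pics/near.png

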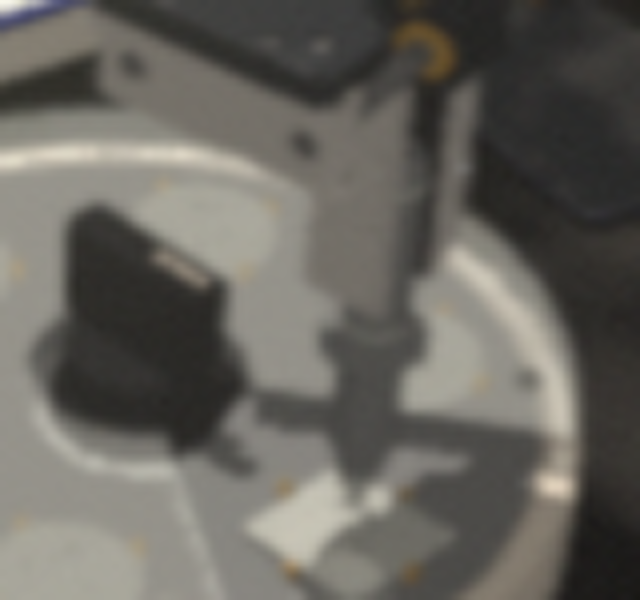

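The nose is at about (357,500), above the coupon's centre (351,531), and still in the air. I'll go down in small steps and average the force.

send_rows --targets '[{"dx":-0.3,"dy":0.6,"dz":-4,"rx":0,"ry":0,"rz":0,"claw":0},{"dx":0,"dy":0,"dz":-4,"rx":0,"ry":0,"rz":0,"claw":0},{"dx":0,"dy":0,"dz":0,"rx":0,"ry":0,"rz":0,"claw":0}]'

```text
clock: 18.1
tool_pos: [0.5056, -0.0611, 0.1075]
eef_rot: [-180.0, 0.0, 23.0]
ft_force: [-1.0, -0.5, -0.4]
grip_width: 0.018
finger_force: 20.0
```

```bash
python3 force.py
```

```text
18.5 [ 0.506  -0.0611  0.1081] [ 1.800e+02 -1.000e-02  2.302e+01] F [-0.048 -0.047 -0.899  0.006 -0.034  0.017] sd [0.29 0.56 0.45]
```

send_rows --targets '[{"dx":0,"dy":0,"dz":-2,"rx":0,"ry":0,"rz":0,"claw":0},{"dx":0,"dy":0,"dz":0,"rx":0,"ry":0,"rz":0,"claw":0}]'

```text
clock: 18.75
tool_pos: [0.506, -0.0611, 0.1059]
eef_rot: [-180.0, -0.0, 23.0]
ft_force: [-0.7, -0.8, 0.2]
grip_width: 0.0183
finger_force: 20.0
```

```bash
python3 force.py
```

```text
19.15 [ 0.506  -0.0611  0.106 ] [-180.     -0.     23.02] F [ 0.235 -0.253  0.522 -0.027 -0.083 -0.004] sd [0.49 0.54 0.48]
```

send_rows --targets '[{"dx":0,"dy":0,"dz":-2,"rx":0,"ry":0,"rz":0,"claw":0},{"dx":0,"dy":0,"dz":0,"rx":0,"ry":0,"rz":0,"claw":0}]'

```text
clock: 19.4
tool_pos: [0.5059, -0.0611, 0.1039]
eef_rot: [-180.0, 0.0, 23.0]
ft_force: [0.8, -0.0, 1.2]
grip_width: 0.0179
finger_force: 20.0
```

```bash
python3 force.py
```

```text
19.8 [ 0.5059 -0.0611  0.104 ] [-180.     -0.     23.02] F [ 0.261 -0.289  1.044 -0.041 -0.097 -0.009] sd [0.41 0.45 0.39]
```

send_rows --targets '[{"dx":0,"dy":0,"dz":-0.7,"rx":0,"ry":0,"rz":0,"claw":0},{"dx":0,"dy":0,"dz":0,"rx":0,"ry":0,"rz":0,"claw":0}]'

```text
clock: 20.05
tool_pos: [0.5059, -0.0611, 0.1032]
eef_rot: [-180.0, -0.0, 23.0]
ft_force: [0.2, -0.2, 0.8]
grip_width: 0.018
finger_force: 20.0
```

```bash
sed -i 's/range(8)/range(24)/' force.py; python3 force.py; python3 look.py end.png
```

```text
21.25 [ 0.506  -0.0611  0.1033] [-180.     -0.     23.02] F [ 0.385 -0.088  1.041 -0.032 -0.128  0.008] sd [0.4  0.55 0.52]
[351. 531.]
0.012 [370. 366.]
-0.041 [354. 506.]
-0.053 [350. 537.]
```

View pics/end.png

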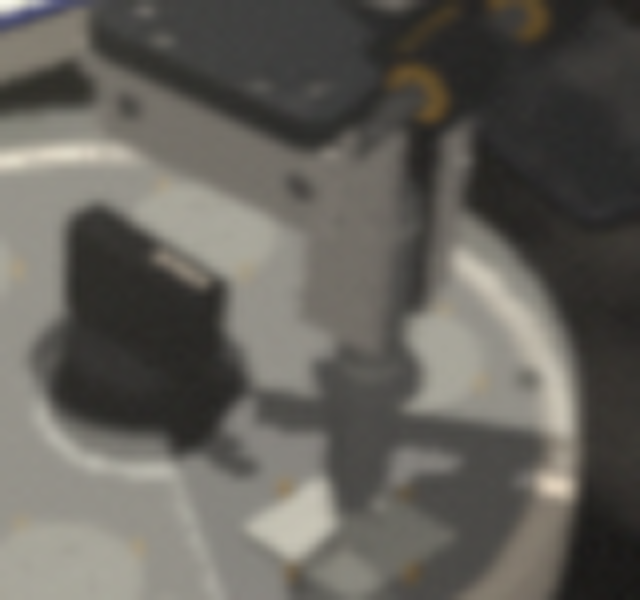

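The probe stands upright with its lower end at (355,510), over the middle of the coupon at (351,531). The spring force is about 1.8 N, which puts the nose about 4.3 mm in. I'll go 0.5 mm further, check, and hand in.

send_rows --targets '[{"dx":0,"dy":0,"dz":-0.5,"rx":0,"ry":0,"rz":0,"claw":0},{"dx":0,"dy":0,"dz":0,"rx":0,"ry":0,"rz":0,"claw":0},{"dx":0,"dy":0,"dz":0,"rx":0,"ry":0,"rz":0,"claw":0}]'

```text
clock: 21.68
tool_pos: [0.506, -0.0611, 0.1028]
eef_rot: [-180.0, -0.0, 23.0]
ft_force: [0.2, -0.0, 1.8]
grip_width: 0.0181
finger_force: 20.0
```

```bash
python3 force.py && python3 -c "
from plant import ctrl
print(ctrl.job_done())"
```

```text
22.875 [ 0.506  -0.0611  0.1028] [-180.     -0.     23.01] F [ 0.518 -0.03   1.206 -0.032 -0.126  0.002] sd [0.48 0.49 0.31]
the job is handed in; nothing more can be done
None
```

The job is handed in at 22.9 s, with no verdict shown: the square coupon is in the window and the upright probe is held in the ring at about 2 N, which puts its nose about 5 mm in, half its travel.

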